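Lay out the inking place at the drawing desk

ROBOT

A 6-joint arm with a two-finger parallel gripper is mounted at the origin on the work surface. World frame = base frame: x ahead of the robot, y to its left, z up, the work surface at z = 0. Lengths are in mm, angles in rad, forces in N, time in s.
With the tool pointing down it reaches from about 275 to 750 mm from the base axis. Payload 10.2 kg.
Tool frame: the origin (TCP) lies on the front face of the gripper's body, between the roots of the fingers; the fingertips stand 73 mm ahead of it and the grasp point (between the pads) lies 54 mm ahead of it; z points along the fingers, y is the line along which they close (so a half turn about z gives the same grasp; the last joint's range is limited). The gripper opens to 85 mm and grips with 20 to 120 N. Pads are 22 mm wide; open, the fingers measure 114 mm over their backs; the gripper's body (76 mm by 85 mm) begins 54 mm behind the grasp point. The pads swing forward as they close: fully open they stand 13 mm farther back than shut.
Start: joints at [1.126, 0.313, 1.498, -0, 1.331, -0.223], TCP at [115.505, 512.143, 303.894] pointing down, gripper open.
Joint ranges: [-2.94, 2.94], [-0.97, 2.17], [0.19, 2.56], [-1.23, 4.37], [0.02, 3.11], [-2.88, 2.88]. Speed limits (rad/s): [2.39, 2.39, 3.01, 3.14, 3.14, 3.14].

INTERFACE

Orientations are given as a unit quaternion [w, x, y, z].
In Python, from rig import * gives the robot as it stands.
- The arm moves only by the tool step_arm, never from a script. Its argument "plan" is a list of rows, each an object with "offset": the shift along the tool's x, y, z in cm, a list of three; "rot": the turn, a rotation vector about the tool's x, y, z in degrees, a list of three; "gripper": the finger opening in cm, from 0 to 8.54. In form: [{"offset": [x, y, z], "rot": [wx, wy, wz], "gripper": gripper}, ...]. A call has 1 to 12 rows; each row is the pose to reach, as a shift and turn from the pose commanded when the call began, along the tool's axes at that moment; what a row does not reach only later rows make up. A row lasts 1/10 s, in which the tool goes at most 50 mm and 8.59 degrees, less where a joint would pass 70% of its speed; a pose out of reach is approached as far as the arm can. A call with a gripper value outside its range is refused whole. The fingers move at their own pace and stop on an object; "squeeze" is the grip in N (left out, the last holds). Time passes only in rows, so rows that repeat a pose let the fingers close. It gives the time, the measured TCP pose, the force, the opening and the grip force at its end, in the units of the state.
- sense(): the state, without advancing time (a new reading comes with each control period).
- capture(name): name is "scene" or "top"; returns a dict with "color" (400x640x3 uint8, red, green, blue), "depth" (400x640 float32, mm along the optical axis (not along the pixel's ray), 0 where there is no reading), "vertical_fov" (degrees; the focal length in pixels is half the picture's height over the tangent of half this angle, whatever the lens; pixels are square), "cx", "cy" (the principal point, pixels), "rvec" (rotation vector, rad) and "tvec" (3), from world to camera coordinates, as OpenCV has them. Camera axes: x right, y down, z forward; pixel columns grow to the right and rows downward; lengths in mm; the calibration is good to about 2 mm. A picture is of the moment at which its call begins.
- finish_job(): hands the job in; it is judged then, once.
The state is a dict: "time_s": time; "joints": joint angles; "dq": joint speeds; "tau": joint torques, N m; "eef_pos": TCP position; "ee_rot": TCP orientation; "force": force on the tool from outside, world axes, zero at the start; "wrist_torque": the same for the moment, N m; "grip_width": opening from 0.0 (shut) to 1.0 (fully open); "grip_force": force on a finger pad.
Only numpy, scipy, OpenCV 4.12 (cv2) and the standard library are available. Lean on these libraries where they do the work, as an engineer would, in place of code of your own. Each camera call takes 0.05 s, during which the arm holds its last target. There are 200 camera calls.

TASK

Set the desk out for inking the sketch: stand the blue-capped ink jar in the middle of the round cork coaster and the white water pot in the middle of the square blue coaster, lay the green pencil tin flat on the grey strip midway between the two coasters and lengthwise along the strip, then rest the eraser flat on the middle of the tin, lengthwise along it. Stand the black loupe centred in the red circle on the sketch pad. Leave the red-capped ink jar where it stands, and let go of everything.

Things in the scene. Friction and masses are not known exactly. Their poses are not given: they have to be found in the camera images.
- ink_blue: Round ink jar with a BLUE cap: amber glass body 50 mm across and 40 mm high with a white paper band, cap 41 mm across on top, 58 mm high in all. About 130 g. Origin at the centre of its underside, z up its axis. Starts upright on the desk. It goes on the cork coaster.
- ink_red: Round ink jar with a RED cap: amber glass body 50 mm across and 40 mm high with a white paper band, cap 41 mm across on top, 58 mm high in all. About 130 g. Origin at the centre of its underside, z up its axis. Starts upright on the desk among the other things. It must be left alone.
- pot: White ceramic water pot, empty, a straight-sided open cup with a thin blue band near its rim: 56 mm outside diameter, 60 mm high, wall 4 mm, about 140 g. Origin at the centre of its underside, z up its axis. Starts upright on the desk.
- tin: Closed flat green pencil tin with a thin bright seam round its sides: 84 (x) by 44 (y) by 22 (z) mm, flat lid, about 110 g. Origin at the centre of its underside, x along its length. Starts flat on the desk at any yaw.
- eraser: White eraser in an orange sleeve: 46 (x) by 22 (y) by 16 (z) mm, about 25 g. Origin at the centre of its underside, x along its length. Starts flat on the desk at any yaw.
- loupe: Black stand magnifier (loupe), an upright cylinder 44 mm in diameter and 38 mm high with a glass lens in its top and a steel band, about 60 g. Origin at the centre of its underside, z up its axis. Starts upright on the desk.
- strip: Light grey laminate strip fixed flat on the desk, 95 (x) by 320 (y) by 6 (z) mm, its length roughly across the robot's view. Origin at the centre of its underside, y along its length. The two coasters are fixed on it, 115 mm either side of its centre, so its centre is the place midway between them; which coaster is on which end changes.
- cork: Round cork coaster, 82 mm across and 4 mm thick, fixed on top of one end of the grey strip (its top is 10 mm above the desk). Origin at the centre of its underside.
- slate: Square blue coaster, 80 by 80 mm and 4 mm thick, fixed on top of the other end of the grey strip (its top is 10 mm above the desk). Origin at the centre of its underside.
- circle: Red circle, 57 mm outside and 51 mm inside diameter, drawn on the white wire-bound sketch pad (120 by 170 mm, 6 mm thick, fixed flat on the desk nearer the robot than the strip, wire binding on the far edge standing up to 4 mm above the page). Origin at the centre of the circle, on the pad's top face, 6 mm above the desk.
Not all that is in view belongs to the job. Several things have the shape of the tin; the one meant has the colours described above.

How it is judged:
By the outcome, as a careful person would: the job done as asked, in the order asked, and still so for the second after the job is handed in, with the robot touching nothing.
It also fails if it takes over 109 s, if anything falls off the work surface, if the arm or the gripper's body presses on something with over 40 N, if the wrist force passes 120 N, or if a joint passes its speed limit or range.

## Working session

There is one attempt and no reset: what is moved stays moved. The work goes in short steps, Python scripts to look and compute and a tool call to move; the robot and the scene stay as the last step left them, time stands still between calls to the robot, and variables do not carry over. Pictures are saved under pics/ and viewed, at most 17 in all, crops included, and the job is handed in when it is done.

Besides the shell and the picture viewer there is one more tool, called after ">>>" by a JSON object that holds its "method" and its "body". step_arm: Moves the arm, as the interface text tells. Its arguments: {"type":"object","properties":{"plan":{"type":"array"},"squeeze":{"type":"number"}},"required":["plan"]}

```bash
mkdir -p pics; cat > h.py <<'E'
from rig import *
import numpy as np, cv2, pickle
def cap(n,f):
    c=capture(n); pickle.dump(c,open(f'pics/{f}.pkl','wb')); cv2.imwrite(f'pics/{f}.png',c['color'][:,:,::-1]); return c
def load(f): return pickle.load(open(f'pics/{f}.pkl','rb'))
def f_(c): return 200/np.tan(np.radians(c['vertical_fov'])/2)
def ray(c,u,v,z):  # intersect pixel ray with plane z
    R=cv2.Rodrigues(np.array(c['rvec'],float))[0]; t=np.array(c['tvec'],float).ravel()
    d=R.T@np.array([(u-c['cx'])/f_(c),(v-c['cy'])/f_(c),1]); o=-R.T@t
    return (o+d*(z-o[2])/d[2]).round(1)
def pts(c):
    R=cv2.Rodrigues(np.array(c['rvec'],float))[0]; t=np.array(c['tvec'],float).ravel()
    v,u=np.mgrid[:400,:640]; D=c['depth']
    P=np.stack([(u-c['cx'])/f_(c)*D,(v-c['cy'])/f_(c)*D,D],-1)
    P=(P-t)@R; P[D==0]=np.nan; return P
E
python3 - <<'E'
from h import *
for n in('scene','top'):
    c=cap(n,n+'0'); R=cv2.Rodrigues(np.array(c['rvec'],float))[0]
    print(n,c['vertical_fov'],c['cx'],c['cy'],-R.T@np.array(c['tvec']).ravel())
print(sense())
E
```

```text
scene 48.19426801327109 320.5682791409605 195.58397622866627 [1009.03434414 -540.91189161  859.31161323]
top 51.40333244636115 320.3575162830227 199.0665497238129 [ 326.28728077   59.9639443  1223.37245286]
{'time_s': 0.1, 'joints': array([ 1.12559762e+00,  3.13388244e-01,  1.49835767e+00,  1.99547960e-05,
        1.33103979e+00, -2.23365221e-01]), 'dq': array([ 6.51731599e-05,  5.24279159e-05, -1.64966584e-03, -1.81108008e-04,
        1.76146556e-03,  1.58224819e-03]), 'tau': array([ 1.92924563e-03, -4.12899506e+01, -2.60142320e+01, -1.74367883e-04,
        3.09306350e-03, -1.43320773e-05]), 'eef_pos': array([115.43252799, 511.99543927, 303.39652685]), 'ee_rot': array([-2.04869557e-04,  1.10691798e-01,  9.93854602e-01, -5.60328284e-04]), 'force': array([0.27383229, 0.7317929 , 0.28685473]), 'wrist_torque': array([-0.00699436, -0.02715568, -0.07446178]), 'grip_force': 0.0, 'grip_width': 1.0009506061442113}
```

View pics/top0.png

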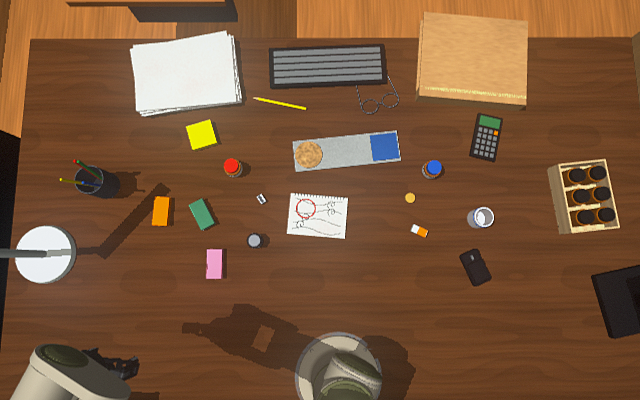

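View pics/scene0.png

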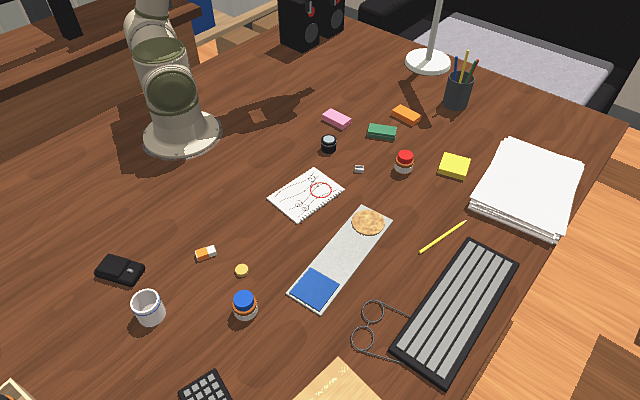

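The top view shows the blue jar at (432,169), red jar (233,167), pot (481,217), loupe (255,240), green tin (202,214), eraser (419,231), circle (306,209), cork (308,154) and slate (385,147).

```bash
python3 - <<'E'
from h import *
c=load('top0'); P=pts(c); im=c['color']
def reg(name,u,v,r,zlo,zhi,cond=None):
    m=np.zeros((400,640),bool); m[v-r:v+r+1,u-r:u+r+1]=1
    m&=(P[...,2]>zlo)&(P[...,2]<zhi)
    if cond is not None: m&=cond
    ys,xs=np.nonzero(m); q=P[m]
    if len(q)==0: return print(name,'none')
    rr=cv2.minAreaRect(q[:,:2].astype(np.float32))
    print(name,len(q),'mean',q.mean(0).round(1),'rect',np.round(rr[0],1),np.round(rr[1],1),round(rr[2],1), 'medz',np.median(q[:,2]).round(1))
hsv=cv2.cvtColor(im,cv2.COLOR_RGB2HSV); H,S,V=[hsv[...,i].astype(int) for i in range(3)]
reg('blue',432,169,16,50,70); reg('red',233,167,16,50,70); reg('pot',481,217,18,50,70)
reg('loupe',255,240,14,30,50); reg('tin',202,214,22,15,30); reg('eraser',419,231,14,10,25)
reg('pink',214,264,22,15,30);reg('orange',161,211,22,15,30)
reg('sharpener',262,199,8,4,30); reg('yellowdisc',410,198,8,2,30)
reg('cork',308,154,18,3,18,(H<22)&(S>70)); reg('slate',385,147,20,3,18,(H>95)&(H<130)&(S>120))
reg('strip',346,150,60,2,18,(V>60))
reg('circ',306,209,16,-5,18,((H<8)|(H>172))&(S>90))
reg('pad',318,216,40,2,18,(S<60)&(V>150))
reg('calc',487,137,30,4,40);reg('phone',475,267,25,4,60)
# enlarged crops
a=cv2.resize(im[125:245,280:450],None,fx=4.6,fy=4.6,interpolation=cv2.INTER_CUBIC); cv2.imwrite('pics/crop1.png',a[:,:,::-1])
E
```

```text
blue 163 mean [ 583.8 -283.9   57.4] rect [ 584.5 -284.6] [39.7 38.4] 83.9 medz 57.6
red 161 mean [593.5 299.2  56.9] rect [593.8 298.8] [39.  38.3] 44.8 medz 56.8
pot 127 mean [ 438.8 -416.2   57.3] rect [ 438. -417.] [55.2 53.5] 88.9 medz 57.9
loupe 192 mean [379.8 233.   37.2] rect [380.1 233.4] [42.4 42. ] 45.3 medz 37.1
tin 440 mean [458.6 388.5  21. ] rect [459.4 388.8] [85.2 44.7] 26.9 medz 21.0
eraser 122 mean [ 404.7 -243.4   15.9] rect [ 404.5 -244. ] [46.  23.1] 67.3 medz 15.8
pink 452 mean [315.  348.4  21.1] rect [315.4 348.9] [45.1 79.1] 89.4 medz 21.1
orange 450 mean [468.1 506.6  20.7] rect [468.3 506.8] [45.6 84.1] 87.1 medz 20.6
sharpener 57 mean [502.1 217.5  12.3] rect [506.2 221.4] [38.5 39.8] 77.4 medz 12.1
yellowdisc 119 mean [ 502.2 -221.4    8.5] rect [ 502.7 -223.7] [47.9 48.5] 87.5 medz 9.2
cork 575 mean [637.5  78.5   8.8] rect [642.5  80.3] [109.1 100.7] 1.8 medz 8.9
slate 648 mean [ 660.2 -150.5    9.4] rect [ 660.1 -150.2] [80.  79.8] 7.0 medz 9.3
strip 5477 mean [630.9 -27.3   5.9] rect [655.2 -38.7] [370.6 374.2] 89.6 medz 5.4
circ 71 mean [473.7  88.6   5.5] rect [474.4  87.4] [56.2 56.6] 89.2 medz 5.6
pad 2057 mean [451.9  51.5   5.7] rect [453.7  53.1] [170.3 121.9] 84.4 medz 5.5
calc 1368 mean [ 690.9 -463.5   11.7] rect [ 687.9 -466.5] [184.7 191. ] 86.6 medz 12.0
phone 781 mean [ 298.  -398.2   22.9] rect [ 299.3 -407.5] [145.4 145.3] 88.5 medz 24.1
```

View pics/crop1.png

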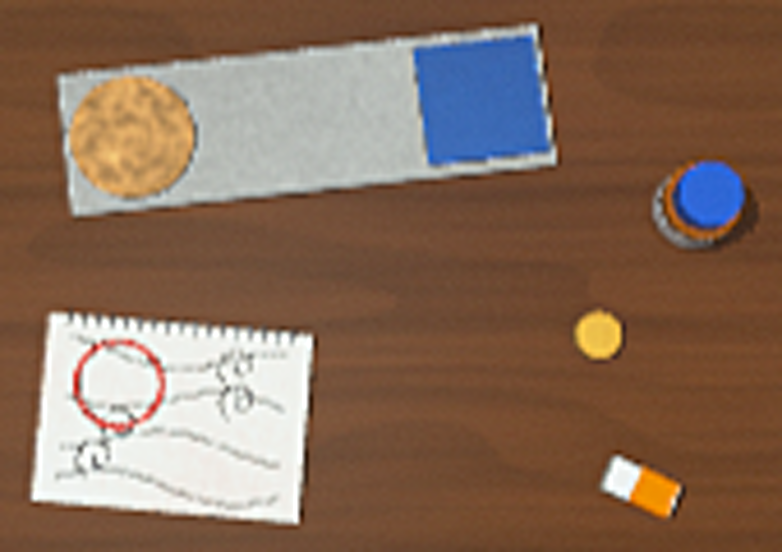

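Crop 1: strip corners at crop pixels (58,76), (538,25), (557,163), (73,215). The slate corners are (414,48), (534,36), (551,153), (429,166), the cork centre is (132,136) and the circle centre is (120,384).

```bash
cat >> h.py <<'E'
def go(x,y,z,phi=None):
    from scipy.spatial.transform import Rotation as Ro
    s=sense(); q=s['ee_rot']; R=Ro.from_quat([q[1],q[2],q[3],q[0]]).as_matrix()
    cur=np.degrees(np.arctan2(R[1,1],R[0,1])); d=R.T@(np.array([x,y,z])-s['eef_pos'])/10
    t=0 if phi is None else -((phi-cur))
    print('pos',s['eef_pos'].round(1),'phi',cur.round(1),'tilt',R[:,2].round(3),'-> offset cm',d.round(2),'rotz',round(t,1),'rows',np.ceil(max(np.linalg.norm(d)/5,abs(t)/8.59)), 'w',s['grip_width'],'F',s['force'].round(1),'t',s['time_s'],'q6',s['joints'][5].round(2))
E
python3 - <<'E'
from h import *
c=load('top0')
w=lambda x,y,z: ray(c,280+(x+.5)/4.6-.5,125+(y+.5)/4.6-.5,z)
S=np.array([w(x,y,6) for x,y in((58,76),(538,25),(557,163),(73,215))]); L=np.array([w(x,y,10) for x,y in((414,48),(534,36),(551,153),(429,166))])
print('strip',S.mean(0),[np.linalg.norm(S[i]-S[i-1]).round() for i in range(4)],'slate',L.mean(0),'cork',w(132,136,10),'circle',w(120,384,6))
d=(S[0]+S[3]-S[1]-S[2])/2; print('ang',np.degrees(np.arctan2(d[1],d[0])), 'corner',S)
# scene cam check
s=load('scene0');P=pts(s);h=cv2.cvtColor(s['color'],cv2.COLOR_RGB2HSV).astype(int)
def m(n,u,v,r,a,b):
    k=np.zeros((400,640),bool);k[v-r:v+r,u-r:u+r]=1;k&=(P[...,2]>a)&(P[...,2]<b);q=P[k]; print(n,np.round(cv2.minAreaRect(q[:,:2].astype(np.float32))[0],1),np.median(q[:,2]).round(1))
m('blue',244,300,20,54,70);m('tin',381,132,20,18,30);m('loupe',328,143,14,34,50);m('eraser',206,253,14,12,25)
go(584,-284,180)
E
```

```text
strip [648.9   -36.775   6.   ] [np.float64(94.0), np.float64(319.0), np.float64(94.0), np.float64(318.0)] slate [ 659.725 -151.15    10.   ] cork [637.5  78.   10. ] circle [475.3  86.8   6. ]
ang 95.8601457078129 corner [[ 679.2  126.4    6. ]
 [ 711.9 -190.6    6. ]
 [ 618.4 -199.6    6. ]
 [ 586.1  116.7    6. ]]
blue [ 588.8 -285.1] 57.4
tin [448.1 420.9] 20.7
loupe [384.1 233.3] 36.7
eraser [ 409.3 -244.3] 15.4
pos [115.4 512.  303.4] phi 77.3 tilt [-0.001 -0.001 -1.   ] -> offset cm [-63.23 -67.33  12.4 ] rotz 0 rows 19.0 w 1.0009506061442113 F [0.3 0.7 0.3] t 0.1 q6 -0.22
```

>>> {"method": "step_arm", "body": {"plan": [{"offset": [-63.3,-67.4,10],"rot": [0,0,0],"gripper": 8.5},{"offset": [-63.3,-67.4,10],"rot": [0,0,0],"gripper": 8.5},{"offset": [-63.3,-67.4,10],"rot": [0,0,0],"gripper": 8.5},{"offset": [-63.3,-67.4,10],"rot": [0,0,0],"gripper": 8.5},{"offset": [-63.3,-67.4,10],"rot": [0,0,0],"gripper": 8.5},{"offset": [-63.3,-67.4,10],"rot": [0,0,0],"gripper": 8.5},{"offset": [-63.3,-67.4,10],"rot": [0,0,0],"gripper": 8.5},{"offset": [-63.3,-67.4,10],"rot": [0,0,0],"gripper": 8.5},{"offset": [-63.3,-67.4,10],"rot": [0,0,0],"gripper": 8.5},{"offset": [-63.3,-67.4,10],"rot": [0,0,0],"gripper": 8.5},{"offset": [-63.3,-67.4,10],"rot": [0,0,0],"gripper": 8.5},{"offset": [-63.3,-67.4,10],"rot": [0,0,0],"gripper": 8.5}], "squeeze": 30}}

```text
time_s: 1.3
eef_pos: [418.7, -4.0, 239.1]
ee_rot: [-0.0, 0.111, 0.994, 0.0]
force: [1.1, 0.2, 0.7]
grip_width: 0.993
grip_force: 0.0
```

```bash
python3 -c "
from h import *
go(585,-284.5,160)"
```

```text
pos [418.7  -4.  239.1] phi 77.3 tilt [-0.  0. -1.] -> offset cm [-22.41 -23.69   7.9 ] rotz 0 rows 7.0 w 0.992961457890867 F [1.1 0.2 0.7] t 1.3 q6 -1.64
```

>>> {"method": "step_arm", "body": {"plan": [{"offset": [-22.4,-23.7,7.9],"rot": [0,0,0],"gripper": 8.5},{"offset": [-22.4,-23.7,7.9],"rot": [0,0,0],"gripper": 8.5},{"offset": [-22.4,-23.7,7.9],"rot": [0,0,0],"gripper": 8.5},{"offset": [-22.4,-23.7,7.9],"rot": [0,0,0],"gripper": 8.5},{"offset": [-22.4,-23.7,7.9],"rot": [0,0,0],"gripper": 8.5},{"offset": [-22.4,-23.7,7.9],"rot": [0,0,0],"gripper": 8.5},{"offset": [-22.4,-23.7,7.9],"rot": [0,0,0],"gripper": 8.5},{"offset": [-22.4,-23.7,7.9],"rot": [0,0,0],"gripper": 8.5},{"offset": [-22.4,-23.7,7.9],"rot": [0,0,0],"gripper": 8.5}]}}

```text
time_s: 2.2
eef_pos: [584.3, -282.3, 159.4]
ee_rot: [-0.001, 0.111, 0.994, 0.001]
force: [0.0, -0.3, 0.5]
grip_width: 0.999
grip_force: 0.0
```

```bash
python3 - <<'E'
from h import *
go(585,-284.5,80)
c=cap('scene','s1'); t=cap('top','t1')
a=cv2.resize(c['color'][200:340,160:360],None,fx=3.8,fy=3.8,interpolation=cv2.INTER_CUBIC); cv2.imwrite('pics/s1c.png',a[:,:,::-1])
E
```

```text
pos [ 584.3 -282.3  159.4] phi 77.3 tilt [-0.001  0.001 -1.   ] -> offset cm [-0.13 -0.2   7.94] rotz 0 rows 2.0 w 0.9987003083736443 F [ 0.  -0.3  0.5] t 2.2 q6 -1.98
```

View pics/s1c.png

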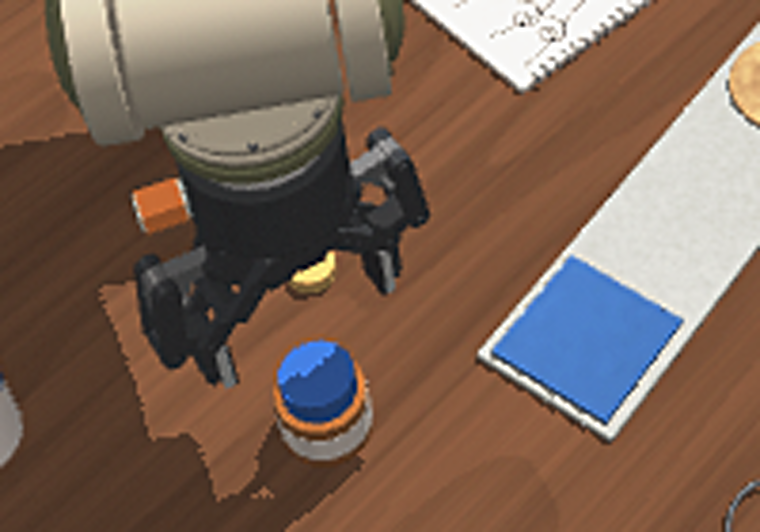

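The gripper hovers over the blue jar, with its pads at crop (228,365) and (388,275) and the cap at (318,380). I'll descend and grip.

>>> {"method": "step_arm", "body": {"plan": [{"offset": [-0.1,-0.2,4],"rot": [0,0,0],"gripper": 8.5},{"offset": [-0.1,-0.2,8.3],"rot": [0,0,0],"gripper": 8.5},{"offset": [-0.1,-0.2,8.3],"rot": [0,0,0],"gripper": 8.5},{"offset": [-0.1,-0.2,8.3],"rot": [0,0,0],"gripper": 4},{"offset": [-0.1,-0.2,8.3],"rot": [0,0,0],"gripper": 4},{"offset": [-0.1,-0.2,8.3],"rot": [0,0,0],"gripper": 4},{"offset": [-0.1,-0.2,8.3],"rot": [0,0,0],"gripper": 4},{"offset": [-0.1,-0.2,8.3],"rot": [0,0,0],"gripper": 4},{"offset": [-0.1,-0.2,8.3],"rot": [0,0,0],"gripper": 4},{"offset": [-0.1,-0.2,8.3],"rot": [0,0,0],"gripper": 4}], "squeeze": 30}}

```text
time_s: 3.3
eef_pos: [586.1, -284.8, 80.5]
ee_rot: [0.002, 0.111, 0.994, -0.001]
force: [-0.9, 2.3, 7.0]
grip_width: 0.575
grip_force: 30.5
```

```bash
python3 - <<'E'
from h import *
go(585,-284.5,130)
c=cap('scene','s2')
a=cv2.resize(c['color'][200:340,160:360],None,fx=3.8,fy=3.8,interpolation=cv2.INTER_CUBIC); cv2.imwrite('pics/s2c.png',a[:,:,::-1])
E
```

```text
pos [ 586.1 -284.8   80.5] phi 77.3 tilt [ 0.004 -0.002 -1.   ] -> offset cm [ 0.09 -0.   -4.95] rotz 0 rows 1.0 w 0.5745744635650448 F [-0.9  2.3  7. ] t 3.3 q6 -1.98
```

View pics/s2c.png

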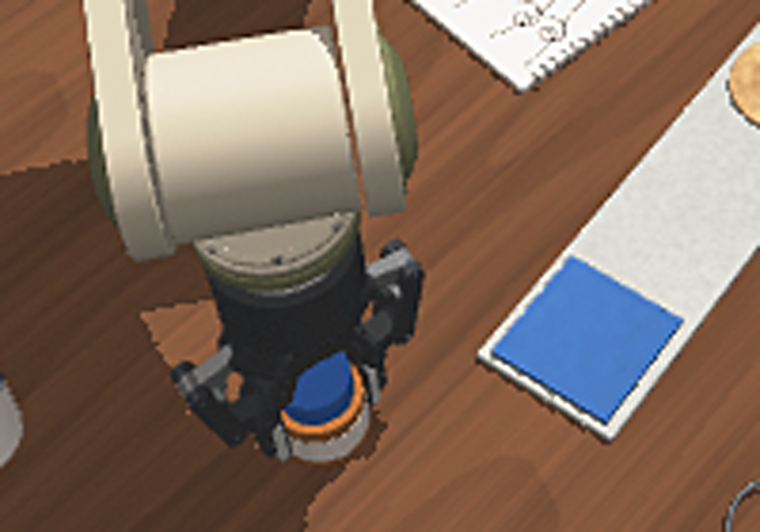

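The jar is gripped at 49 mm opening, and the tips appear to have just touched the desk, so they reach about 80 mm ahead at this opening. Now I'll lift it.

>>> {"method": "step_arm", "body": {"plan": [{"offset": [0,0,-3],"rot": [0,0,0],"gripper": 4},{"offset": [0,0,-8],"rot": [0,0,0],"gripper": 4},{"offset": [0,0,-8],"rot": [0,0,0],"gripper": 4},{"offset": [0,0,-8],"rot": [0,0,0],"gripper": 4},{"offset": [0,0,-8],"rot": [0,0,0],"gripper": 4}], "squeeze": 40}}

```text
time_s: 3.85
eef_pos: [584.7, -284.2, 156.7]
ee_rot: [-0.001, 0.111, 0.994, 0.0]
force: [0.4, 0.6, -2.0]
grip_width: 0.57
grip_force: 42.2
```

```bash
python3 - <<'E'
from h import *
s=sense(); print(s['grip_force'],s['force'])
go(637.3+1,78-.5,150)
c=cap('top','t2'); P=pts(c); k=np.zeros((400,640),bool); k[140:200,400:460]=1
h=cv2.cvtColor(c['color'],cv2.COLOR_RGB2HSV).astype(int)
s=cap('scene','s3'); P=pts(s); h=cv2.cvtColor(s['color'],cv2.COLOR_RGB2HSV).astype(int)
k=(h[...,0]>105)&(h[...,0]<125)&(h[...,1]>150)&(P[...,2]>60)&(P[...,2]<250)&(abs(P[...,0]-585)<60)&(abs(P[...,1]+285)<60)
print(k.sum(), P[k].max(0).round(1), P[k].min(0).round(1), np.median(P[k],0).round(1))
E
```

```text
42.17159151099622 [ 0.41605849  0.60342321 -2.01321273]
pos [ 584.7 -284.2  156.7] phi 77.3 tilt [-0.001  0.001 -1.   ] -> offset cm [ 2.73 36.46  0.7 ] rotz 0 rows 8.0 w 0.5703517623375823 F [ 0.4  0.6 -2. ] t 3.85 q6 -1.98
268 [ 607.5 -266.9  135.9] [ 579.9 -305.4  117.1] [ 596.4 -287.9  132.4]
```

>>> {"method": "step_arm", "body": {"plan": [{"offset": [2.8,36.5,0],"rot": [0,0,0],"gripper": 4},{"offset": [2.8,36.5,0],"rot": [0,0,0],"gripper": 4},{"offset": [2.8,36.5,0],"rot": [0,0,0],"gripper": 4},{"offset": [2.8,36.5,0],"rot": [0,0,0],"gripper": 4},{"offset": [2.8,36.5,0],"rot": [0,0,0],"gripper": 4},{"offset": [2.8,36.5,0],"rot": [0,0,0],"gripper": 4},{"offset": [2.8,36.5,0],"rot": [0,0,0],"gripper": 4},{"offset": [2.8,36.5,0],"rot": [0,0,0],"gripper": 4},{"offset": [2.8,36.5,4],"rot": [0,0,0],"gripper": 4},{"offset": [2.8,36.5,4],"rot": [0,0,0],"gripper": 4},{"offset": [2.8,36.5,4],"rot": [0,0,0],"gripper": 4}]}}

```text
time_s: 5.05
eef_pos: [637.9, 77.1, 117.0]
ee_rot: [-0.001, 0.111, 0.994, -0.0]
force: [-0.2, 0.1, -0.8]
grip_width: 0.571
grip_force: 42.6
```

```bash
python3 - <<'E'
from h import *
go(637.8,78,91)
c=cap('scene','s4')
a=cv2.resize(c['color'][130:270,300:440],None,fx=4,fy=4,interpolation=cv2.INTER_CUBIC); cv2.imwrite('pics/s4c.png',a[:,:,::-1])
E
```

```text
pos [637.9  77.1 117. ] phi 77.3 tilt [-0.002  0.    -1.   ] -> offset cm [0.02 0.09 2.6 ] rotz 0 rows 1.0 w 0.5709943988861859 F [-0.2  0.1 -0.8] t 5.05 q6 -1.41
```

View pics/s4c.png

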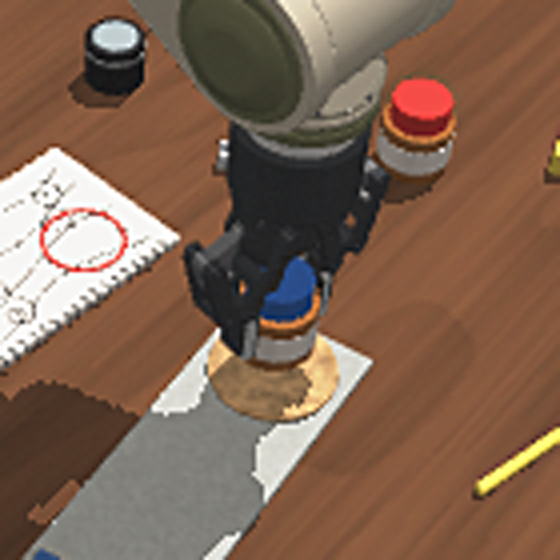

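The jar is upright above the cork: jar bottom at crop (283,360), cork centre at (273,377). I'll lower it, release, and rise.

>>> {"method": "step_arm", "body": {"plan": [{"offset": [0,0.1,2.2],"rot": [0,0,0],"gripper": 4},{"offset": [0,0.1,2.65],"rot": [0,0,0],"gripper": 4},{"offset": [0,0.1,2.65],"rot": [0,0,0],"gripper": 4},{"offset": [0,0.1,2.65],"rot": [0,0,0],"gripper": 4},{"offset": [0,0.1,2.65],"rot": [0,0,0],"gripper": 5.5},{"offset": [0,0.1,2.65],"rot": [0,0,0],"gripper": 8.5},{"offset": [0,0.1,2.65],"rot": [0,0,0],"gripper": 8.5},{"offset": [0,0.1,2.65],"rot": [0,0,0],"gripper": 8.5},{"offset": [0,0.1,-2],"rot": [0,0,0],"gripper": 8.5},{"offset": [0,0.1,-5],"rot": [0,0,0],"gripper": 8.5},{"offset": [0,0.1,-5],"rot": [0,0,0],"gripper": 8.5}]}}

```text
time_s: 6.2
eef_pos: [639.9, 78.7, 172.3]
ee_rot: [0.004, 0.111, 0.994, 0.0]
force: [0.8, -0.5, -0.6]
grip_width: 0.998
grip_force: 0.0
```

```bash
python3 - <<'E'
from h import *
go(438.5,-416.8,160)
c=cap('scene','s5')
P=pts(c);h=cv2.cvtColor(c['color'],cv2.COLOR_RGB2HSV).astype(int)
k=np.zeros((400,640),bool);k[170:240,340:400]=1
b=k&(h[...,0]>105)&(h[...,0]<125)&(h[...,1]>120)&(P[...,2]>60)
q=P[b];print('cap',len(q),cv2.minAreaRect(q[:,:2].astype(np.float32)),q[:,2].max())
E
```

```text
pos [639.9  78.7 172.3] phi 77.3 tilt [ 0.008 -0.    -1.   ] -> offset cm [  8.77 -52.77   1.08] rotz 0 rows 11.0 w 0.9982266895832166 F [ 0.8 -0.5 -0.6] t 6.2 q6 -1.41
cap 187 ((642.129150390625, 76.04969787597656), (38.44270706176758, 39.97524642944336), 40.01436996459961) 70.3216103247041
```

Blue jar is placed within about 1.5 mm. Next, the pot.

>>> {"method": "step_arm", "body": {"plan": [{"offset": [8.8,-52.8,1.2],"rot": [0,0,0],"gripper": 8.5},{"offset": [8.8,-52.8,1.2],"rot": [0,0,0],"gripper": 8.5},{"offset": [8.8,-52.8,1.2],"rot": [0,0,0],"gripper": 8.5},{"offset": [8.8,-52.8,1.2],"rot": [0,0,0],"gripper": 8.5},{"offset": [8.8,-52.8,1.2],"rot": [0,0,0],"gripper": 8.5},{"offset": [8.8,-52.8,1.2],"rot": [0,0,0],"gripper": 8.5},{"offset": [8.8,-52.8,1.2],"rot": [0,0,0],"gripper": 8.5},{"offset": [8.8,-52.8,1.2],"rot": [0,0,0],"gripper": 8.5},{"offset": [8.8,-52.8,1.2],"rot": [0,0,0],"gripper": 8.5},{"offset": [8.8,-52.8,1.2],"rot": [0,0,0],"gripper": 8.5},{"offset": [8.8,-52.8,1.2],"rot": [0,0,0],"gripper": 8.5},{"offset": [8.8,-52.8,1.2],"rot": [0,0,0],"gripper": 8.5}]}}

```text
time_s: 7.45
eef_pos: [434.0, -420.4, 153.9]
ee_rot: [-0.001, 0.113, 0.994, 0.0]
force: [0.5, 1.5, 0.5]
grip_width: 0.995
grip_force: 0.0
```

```bash
python3 - <<'E'
from h import *
go(438.8,-416.8,83)
E
```

```text
pos [ 434.  -420.4  153.9] phi 77.0 tilt [-0.001  0.001 -1.   ] -> offset cm [-0.4   0.45  7.09] rotz 0 rows 2.0 w 0.9947986613314698 F [0.5 1.5 0.5] t 7.45 q6 -2.31
```

>>> {"method": "step_arm", "body": {"plan": [{"offset": [-0.4,0.4,0],"rot": [0,0,0],"gripper": 8.5},{"offset": [-0.4,0.4,3.5],"rot": [0,0,0],"gripper": 8.5},{"offset": [-0.4,0.4,7],"rot": [0,0,0],"gripper": 8.5},{"offset": [-0.4,0.4,7],"rot": [0,0,0],"gripper": 8.5},{"offset": [-0.4,0.4,7],"rot": [0,0,0],"gripper": 4.5},{"offset": [-0.4,0.4,7],"rot": [0,0,0],"gripper": 4.5},{"offset": [-0.4,0.4,7],"rot": [0,0,0],"gripper": 4.5},{"offset": [-0.4,0.4,7],"rot": [0,0,0],"gripper": 4.5},{"offset": [-0.4,0.4,7],"rot": [0,0,0],"gripper": 4.5},{"offset": [-0.4,0.4,7],"rot": [0,0,0],"gripper": 4.5}], "squeeze": 40}}

```text
time_s: 8.45
eef_pos: [442.0, -414.4, 87.7]
ee_rot: [0.001, 0.111, 0.994, -0.001]
force: [1.5, 2.5, 6.0]
grip_width: 0.646
grip_force: 43.1
```

```bash
python3 - <<'E'
from h import *
go(660.2,-151,160)
E
```

```text
pos [ 442.  -414.4   87.7] phi 77.3 tilt [ 0.003 -0.003 -1.   ] -> offset cm [-15.52  30.47  -7.24] rotz 0 rows 7.0 w 0.6460064804663326 F [1.5 2.5 6. ] t 8.45 q6 -2.3
```

>>> {"method": "step_arm", "body": {"plan": [{"offset": [0,0,-3],"rot": [0,0,0],"gripper": 4.5},{"offset": [0,0,-7],"rot": [0,0,0],"gripper": 4.5},{"offset": [0,0,-7],"rot": [0,0,0],"gripper": 4.5},{"offset": [0,0,-7],"rot": [0,0,0],"gripper": 4.5},{"offset": [0,0,-7],"rot": [0,0,0],"gripper": 4.5}]}}

```text
time_s: 8.95
eef_pos: [440.8, -413.5, 154.5]
ee_rot: [-0.001, 0.111, 0.994, 0.001]
force: [-0.2, 0.0, -1.8]
grip_width: 0.647
grip_force: 43.5
```

```bash
python3 - <<'E'
from h import *
for n in('s0','s6'):
    c=load('scene0') if n=='s0' else cap('scene',n)
    P=pts(c);h=cv2.cvtColor(c['color'],cv2.COLOR_RGB2HSV).astype(int)
    b=(abs(P[...,0]-440)<50)&(abs(P[...,1]+415)<50)&(h[...,1]<50)&(h[...,2]>110)&(P[...,2]>20)&(P[...,2]<150)
    q=P[b];print(len(q),np.percentile(q,[1,99],axis=0).round(1))
    t=q[q[:,2]>np.percentile(q[:,2],99)-6]; print(len(t),np.round(cv2.minAreaRect(t[:,:2].astype(np.float32))[0],1),cv2.minAreaRect(t[:,:2].astype(np.float32))[1])
go(660.2,-151,160)
a=cv2.resize(c['color'][220:360,60:260],None,fx=3.8,fy=3.8,interpolation=cv2.INTER_CUBIC); cv2.imwrite('pics/s6c.png',a[:,:,::-1])
E
```

```text
661 [[ 417.2 -444.4   20.5]
 [ 471.4 -391.9   61.9]]
181 [ 443.6 -417.7] (53.89987564086914, 55.7668342590332)
922 [[ 417.4 -448.    68.9]
 [ 470.6 -385.7  128. ]]
110 [ 457.6 -418.5] (63.891361236572266, 26.717891693115234)
pos [ 440.8 -413.5  154.3] phi 77.3 tilt [-0.001  0.002 -1.   ] -> offset cm [-15.63  30.44  -0.55] rotz 0 rows 7.0 w 0.6497236208949242 F [ 0.2  0.4 -2.6] t 9.0 q6 -2.3
```

View pics/s6c.png

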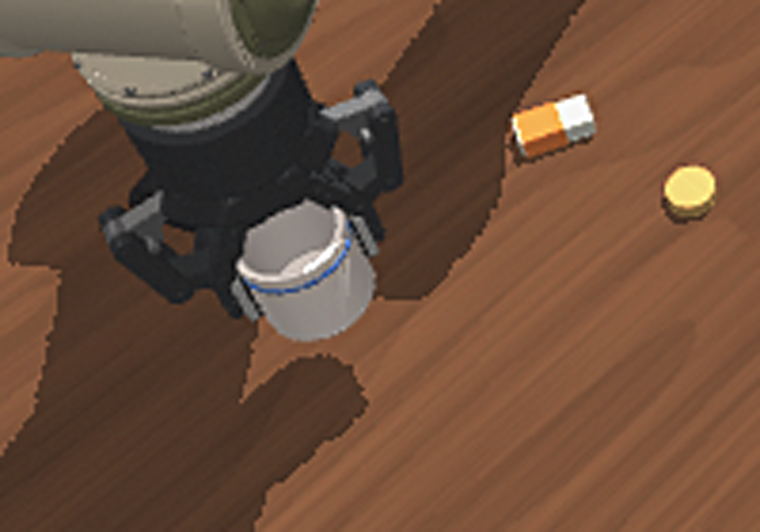

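Pot is held upright. Next I'll carry it to the slate.

```bash
python3 - <<'E'
from h import *
go(662.3,-150,154.3)
E
```

```text
pos [ 440.8 -413.5  154.3] phi 77.3 tilt [-0.001  0.002 -1.   ] -> offset cm [-1.581e+01  3.058e+01  2.000e-02] rotz 0 rows 7.0 w 0.6497236208949242 F [ 0.2  0.4 -2.6] t 9.0 q6 -2.3
```

>>> {"method": "step_arm", "body": {"plan": [{"offset": [-15.8,30.6,0],"rot": [0,0,0],"gripper": 4.5},{"offset": [-15.8,30.6,0],"rot": [0,0,0],"gripper": 4.5},{"offset": [-15.8,30.6,0],"rot": [0,0,0],"gripper": 4.5},{"offset": [-15.8,30.6,0],"rot": [0,0,0],"gripper": 4.5},{"offset": [-15.8,30.6,0],"rot": [0,0,0],"gripper": 4.5},{"offset": [-15.8,30.6,0],"rot": [0,0,0],"gripper": 4.5},{"offset": [-15.8,30.6,0],"rot": [0,0,0],"gripper": 4.5},{"offset": [-15.8,30.6,3],"rot": [0,0,0],"gripper": 4.5},{"offset": [-15.8,30.6,3],"rot": [0,0,0],"gripper": 4.5},{"offset": [-15.8,30.6,3],"rot": [0,0,0],"gripper": 4.5},{"offset": [-15.8,30.6,3],"rot": [0,0,0],"gripper": 4.5}]}}

```text
time_s: 10.1
eef_pos: [662.5, -151.4, 126.5]
ee_rot: [0.001, 0.111, 0.994, -0.0]
force: [0.1, -0.1, -3.0]
grip_width: 0.642
grip_force: 43.6
```

```bash
python3 - <<'E'
from h import *
go(662.3,-150,97.5)
E
```

```text
pos [ 662.5 -151.4  126.5] phi 77.2 tilt [ 0.001 -0.001 -1.   ] -> offset cm [0.05 0.13 2.9 ] rotz 0 rows 1.0 w 0.6422819171261542 F [ 0.1 -0.1 -3. ] t 10.1 q6 -1.74
```

>>> {"method": "step_arm", "body": {"plan": [{"offset": [0,0,0],"rot": [0,0,0],"gripper": 4.5},{"offset": [0,0,2.2],"rot": [0,0,0],"gripper": 4.5},{"offset": [0,0,2.75],"rot": [0,0,0],"gripper": 4.5},{"offset": [0,0,2.75],"rot": [0,0,0],"gripper": 4.5},{"offset": [0,0,2.75],"rot": [0,0,0],"gripper": 4.5}]}}

```text
time_s: 10.6
eef_pos: [662.6, -150.6, 98.6]
ee_rot: [0.0, 0.111, 0.994, -0.0]
force: [0.3, 0.5, -2.5]
grip_width: 0.647
grip_force: 42.8
```

```bash
python3 - <<'E'
from h import *
go(662.3,-150,97.5)
c=cap('scene','s7')
a=cv2.resize(c['color'][190:340,240:440],None,fx=3.8,fy=3.8,interpolation=cv2.INTER_CUBIC); cv2.imwrite('pics/s7c.png',a[:,:,::-1])
E
```

```text
pos [ 662.6 -150.6   98.6] phi 77.3 tilt [ 0.001 -0.    -1.   ] -> offset cm [0.04 0.05 0.11] rotz 0 rows 1.0 w 0.647057274039324 F [ 0.3  0.5 -2.5] t 10.6 q6 -1.74
```

View pics/s7c.png

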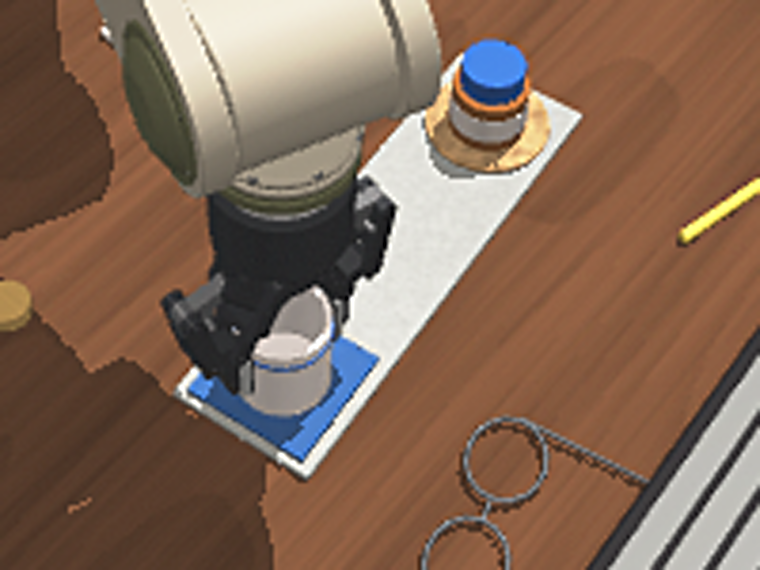

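The pot stands over the slate with its base centre at crop (292,395), against the slate middle at about (285,395). The jar stands centred on the cork. Now release.

>>> {"method": "step_arm", "body": {"plan": [{"offset": [0,0,0.15],"rot": [0,0,0],"gripper": 4.5},{"offset": [0,0,0.15],"rot": [0,0,0],"gripper": 4.5},{"offset": [0,0,0.15],"rot": [0,0,0],"gripper": 6.2},{"offset": [0,0,0.15],"rot": [0,0,0],"gripper": 8.5},{"offset": [0,0,0.15],"rot": [0,0,0],"gripper": 8.5},{"offset": [0,0,0.15],"rot": [0,0,0],"gripper": 8.5},{"offset": [0,0,0.15],"rot": [0,0,0],"gripper": 8.5},{"offset": [0,0,-3],"rot": [0,0,0],"gripper": 8.5},{"offset": [0,0,-8],"rot": [0,0,0],"gripper": 8.5},{"offset": [0,0,-8],"rot": [0,0,0],"gripper": 8.5},{"offset": [0,0,-8],"rot": [0,0,0],"gripper": 8.5}]}}

```text
time_s: 11.75
eef_pos: [662.9, -150.3, 179.1]
ee_rot: [0.001, 0.111, 0.994, -0.0]
force: [-0.1, 0.3, -0.7]
grip_width: 0.994
grip_force: 0.0
```

```bash
python3 - <<'E'
from h import *
c=cap('scene','s8')
P=pts(c);h=cv2.cvtColor(c['color'],cv2.COLOR_RGB2HSV).astype(int)
b=(abs(P[...,0]-664)<45)&(abs(P[...,1]+151)<45)&(h[...,1]<60)&(P[...,2]>62)&(P[...,2]<80)
q=P[b];print(len(q),cv2.minAreaRect(q[:,:2].astype(np.float32)),q[:,2].max())
go(459.2,388.7,160,116.9)
E
```

```text
209 ((664.2551879882812, -152.10879516601562), (54.7562370300293, 55.03728485107422), 53.9992561340332) 72.57611973203228
pos [ 662.4 -150.1  177.5] phi 77.3 tilt [-0.  0. -1.] -> offset cm [31.67 48.1   1.77] rotz -39.6 rows 12.0 w 0.9932109942421004 F [-0.7 -0.4 -0.9] t 11.8 q6 -1.74
```

Pot is centred within 1 mm. Next, the tin.

>>> {"method": "step_arm", "body": {"plan": [{"offset": [31.7,48.1,0.7],"rot": [0,0,-39.6],"gripper": 8.5},{"offset": [31.7,48.1,0.7],"rot": [0,0,-39.6],"gripper": 8.5},{"offset": [31.7,48.1,0.7],"rot": [0,0,-39.6],"gripper": 8.5},{"offset": [31.7,48.1,0.7],"rot": [0,0,-39.6],"gripper": 8.5},{"offset": [31.7,48.1,0.7],"rot": [0,0,-39.6],"gripper": 8.5},{"offset": [31.7,48.1,0.7],"rot": [0,0,-39.6],"gripper": 8.5},{"offset": [31.7,48.1,0.7],"rot": [0,0,-39.6],"gripper": 8.5},{"offset": [31.7,48.1,0.7],"rot": [0,0,-39.6],"gripper": 8.5},{"offset": [31.7,48.1,0.7],"rot": [0,0,-39.6],"gripper": 8.5},{"offset": [31.7,48.1,0.7],"rot": [0,0,-39.6],"gripper": 8.5},{"offset": [31.7,48.1,0.7],"rot": [0,0,-39.6],"gripper": 8.5},{"offset": [31.7,48.1,0.7],"rot": [0,0,-39.6],"gripper": 8.5}]}}

```text
time_s: 13.0
eef_pos: [456.8, 391.5, 169.3]
ee_rot: [-0.001, -0.234, 0.972, -0.0]
force: [1.4, -0.9, 0.9]
grip_width: 0.998
grip_force: 0.0
```

>>> {"method": "step_arm", "body": {"plan": [{"offset": [0,0,0],"rot": [0,0,0],"gripper": 8.5},{"offset": [0,0,4],"rot": [0,0,0],"gripper": 8.5},{"offset": [0,0,5],"rot": [0,0,0],"gripper": 8.5},{"offset": [0,0,5],"rot": [0,0,0],"gripper": 8.5},{"offset": [0,0,5],"rot": [0,0,0],"gripper": 8.5}]}}

```text
time_s: 13.5
eef_pos: [459.8, 388.3, 121.6]
ee_rot: [0.0, -0.232, 0.973, 0.0]
force: [-0.1, -0.4, -0.3]
grip_width: 0.994
grip_force: 0.0
```

```bash
python3 - <<'E'
from h import *
go(459.2,388.7,84,116.9)
c=cap('scene','s9')
a=cv2.resize(c['color'][60:200,300:500],None,fx=3.8,fy=3.8,interpolation=cv2.INTER_CUBIC); cv2.imwrite('pics/s9c.png',a[:,:,::-1])
E
```

```text
pos [459.8 388.3 121.6] phi 116.8 tilt [ 0.  0. -1.] -> offset cm [0.04 0.06 3.76] rotz -0.1 rows 1.0 w 0.9943948062337512 F [-0.1 -0.4 -0.3] t 13.5 q6 -1.53
```

View pics/s9c.png

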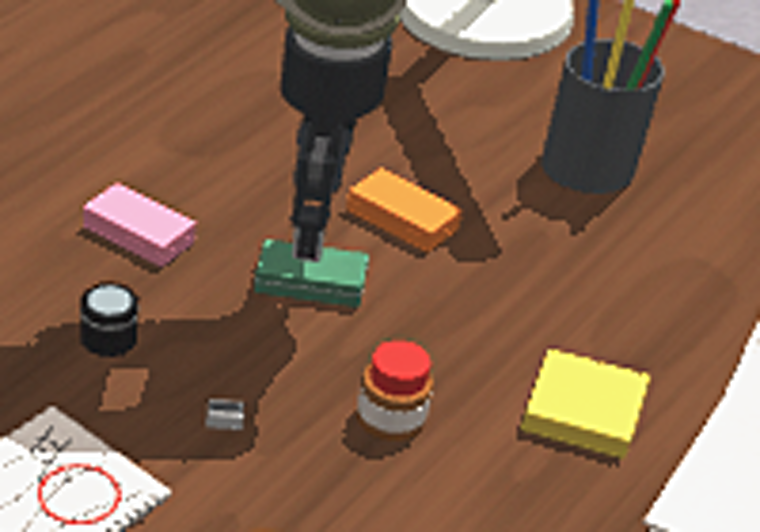

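The fingers straddle the tin's middle (crop (312,262)), closing across its width. Descend and grip.

>>> {"method": "step_arm", "body": {"plan": [{"offset": [0,0.1,2.5],"rot": [0,0,0],"gripper": 8.5},{"offset": [0,0.1,3.9],"rot": [0,0,0],"gripper": 8.5},{"offset": [0,0.1,3.9],"rot": [0,0,0],"gripper": 8.5},{"offset": [0,0.1,3.9],"rot": [0,0,0],"gripper": 6},{"offset": [0,0.1,3.9],"rot": [0,0,0],"gripper": 3.5},{"offset": [0,0.1,3.9],"rot": [0,0,0],"gripper": 3.5},{"offset": [0,0.1,3.9],"rot": [0,0,0],"gripper": 3.5},{"offset": [0,0.1,3.9],"rot": [0,0,0],"gripper": 3.5},{"offset": [0,0.1,3.9],"rot": [0,0,0],"gripper": 3.5},{"offset": [0,0.1,3.9],"rot": [0,0,0],"gripper": 3.5}], "squeeze": 40}}

```text
time_s: 14.55
eef_pos: [459.1, 389.8, 83.0]
ee_rot: [0.001, -0.233, 0.973, 0.0]
force: [-0.7, 0.0, 6.7]
grip_width: 0.498
grip_force: 41.4
```

>>> {"method": "step_arm", "body": {"plan": [{"offset": [0,0,-3],"rot": [0,0,0],"gripper": 3.5},{"offset": [0,0,-8],"rot": [0,0,0],"gripper": 3.5},{"offset": [0,0,-8],"rot": [0,0,0],"gripper": 3.5},{"offset": [0,0,-8],"rot": [0,0,0],"gripper": 3.5},{"offset": [0,0,-8],"rot": [0,0,0],"gripper": 3.5}]}}

```text
time_s: 15.05
eef_pos: [458.2, 389.3, 160.7]
ee_rot: [-0.001, -0.233, 0.973, -0.0]
force: [-0.5, -0.4, -0.9]
grip_width: 0.505
grip_force: 41.3
```

```bash
python3 - <<'E'
from h import *
c=cap('scene','s10'); P=pts(c);h=cv2.cvtColor(c['color'],cv2.COLOR_RGB2HSV).astype(int)
b=(abs(P[...,0]-460)<60)&(abs(P[...,1]-388)<60)&(h[...,1]>80)&(h[...,0]>60)&(h[...,0]<90)&(P[...,2]>40)
q=P[b];print(len(q),q.min(0),q.max(0));t=q[q[:,2]>np.percentile(q[:,2],95)-5];print(cv2.minAreaRect(t[:,:2].astype(np.float32)),np.median(t[:,2]))
go(648.8,-36.6,160,5.8)
E
```

```text
264 [420.37236674 349.09868485  77.22502629] [507.23101343 418.89947671 130.73994128]
((463.8987121582031, 384.88934326171875), (81.6644287109375, 47.87382125854492), 26.536787033081055) 98.23125521338392
pos [458.2 389.3 160.5] phi 116.9 tilt [-0.002 -0.001 -1.   ] -> offset cm [  2.26 -46.6    0.06] rotz 111.1 rows 13.0 w 0.49941933981570014 F [-0.3  0.7 -0.8] t 15.1 q6 -1.53
```

>>> {"method": "step_arm", "body": {"plan": [{"offset": [2.3,-46.4,-5],"rot": [0,0,55],"gripper": 3.5},{"offset": [2.3,-46.4,-5],"rot": [0,0,55],"gripper": 3.5},{"offset": [2.3,-46.4,-5],"rot": [0,0,55],"gripper": 3.5},{"offset": [2.3,-46.4,-5],"rot": [0,0,55],"gripper": 3.5},{"offset": [2.3,-46.4,-5],"rot": [0,0,55],"gripper": 3.5},{"offset": [2.3,-46.4,-5],"rot": [0,0,55],"gripper": 3.5},{"offset": [2.3,-46.4,-5],"rot": [0,0,55],"gripper": 3.5},{"offset": [2.3,-46.4,-5],"rot": [0,0,111.1],"gripper": 3.5},{"offset": [2.3,-46.4,-5],"rot": [0,0,111.1],"gripper": 3.5},{"offset": [2.3,-46.4,-5],"rot": [0,0,111.1],"gripper": 3.5},{"offset": [2.3,-46.4,-5],"rot": [0,0,111.1],"gripper": 3.5},{"offset": [2.3,-46.4,-5],"rot": [0,0,111.1],"gripper": 3.5}]}}

```text
time_s: 16.3
eef_pos: [647.9, -35.5, 210.1]
ee_rot: [-0.001, 0.584, 0.812, -0.001]
force: [0.2, -0.3, -1.4]
grip_width: 0.502
grip_force: 41.3
```

```bash
python3 - <<'E'
from h import *
go(648.8,-35,130,5.8)
E
```

```text
pos [647.9 -35.5 210.1] phi 18.5 tilt [-0.003  0.001 -1.   ] -> offset cm [0.01 0.12 8.01] rotz 12.7 rows 2.0 w 0.5019753254010236 F [ 0.2 -0.3 -1.4] t 16.3 q6 -0.56
```

>>> {"method": "step_arm", "body": {"plan": [{"offset": [0,0.1,0],"rot": [0,0,12.2],"gripper": 3.5},{"offset": [0,0.1,0],"rot": [0,0,12.2],"gripper": 3.5},{"offset": [0,0.1,5],"rot": [0,0,12.2],"gripper": 3.5},{"offset": [0,0.1,8],"rot": [0,0,12.2],"gripper": 3.5},{"offset": [0,0.1,8],"rot": [0,0,12.2],"gripper": 3.5},{"offset": [0,0.1,8],"rot": [0,0,12.2],"gripper": 3.5}]}}

```text
time_s: 16.9
eef_pos: [649.2, -34.4, 132.0]
ee_rot: [-0.0, 0.664, 0.747, -0.0]
force: [1.0, -0.8, -0.4]
grip_width: 0.503
grip_force: 41.3
```

```bash
python3 - <<'E'
from h import *
go(648.8,-35,89.5,5.8)
c=cap('scene','s11'); P=pts(c);h=cv2.cvtColor(c['color'],cv2.COLOR_RGB2HSV).astype(int)
b=(abs(P[...,0]-648)<60)&(abs(P[...,1]+36)<60)&(h[...,1]>80)&(h[...,0]>60)&(h[...,0]<90)&(P[...,2]>35)
q=P[b];print(len(q),q.min(0),q.max(0));t=q[q[:,2]>np.percentile(q[:,2],95)-6];print(cv2.minAreaRect(t[:,:2].astype(np.float32)),np.median(t[:,2]))
a=cv2.resize(c['color'][170:320,250:430],None,fx=4,fy=4,interpolation=cv2.INTER_CUBIC); cv2.imwrite('pics/s11c.png',a[:,:,::-1])
E
```

```text
pos [649.2 -34.4 132. ] phi 6.7 tilt [-0.001  0.    -1.   ] -> offset cm [-0.06 -0.04  4.25] rotz 0.9 rows 1.0 w 0.5030057733106228 F [ 1.  -0.8 -0.4] t 16.9 q6 -0.35
514 [626.44883329 -82.20470748  46.55175202] [677.80062603  -3.40716276 140.55558108]
((651.8258056640625, -40.634002685546875), (43.12290573120117, 80.82615661621094), 8.15088939666748) 70.24602076701852
```

View pics/s11c.png

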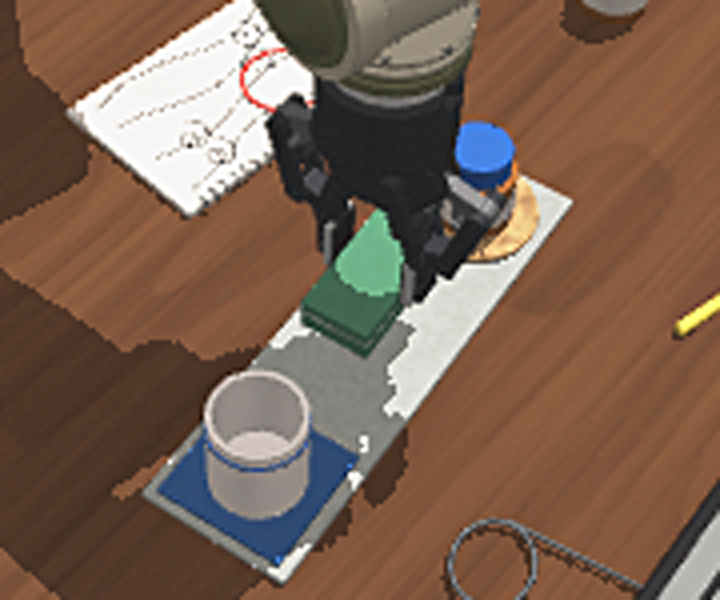

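The tin hangs level over the strip: its near end is at crop (335,325), between pot and jar, aligned with the strip. I'll settle and check the yaw.

>>> {"method": "step_arm", "body": {"plan": [{"offset": [0,0,2],"rot": [0,0,0],"gripper": 3.5},{"offset": [0,0,2],"rot": [0,0,0],"gripper": 3.5},{"offset": [0,0,2],"rot": [0,0,0],"gripper": 3.5},{"offset": [0,0,2],"rot": [0,0,0],"gripper": 3.5}]}}

```text
time_s: 17.35
eef_pos: [649.6, -34.4, 113.6]
ee_rot: [0.001, 0.664, 0.747, 0.001]
force: [-0.2, 1.7, -0.6]
grip_width: 0.499
grip_force: 41.3
```

```bash
python3 - <<'E'
from h import *
go(648.8,-34.2,89.2,5.8)
E
```

```text
pos [649.6 -34.4 113.6] phi 6.7 tilt [ 0.002 -0.001 -1.   ] -> offset cm [ 0.04 -0.08  2.44] rotz 0.9 rows 1.0 w 0.49911094161913455 F [-0.2  1.7 -0.6] t 17.35 q6 -0.35
```

>>> {"method": "step_arm", "body": {"plan": [{"offset": [0.05,-0.08,1.5],"rot": [0,0,0.9],"gripper": 3.5},{"offset": [0.05,-0.08,2.3],"rot": [0,0,0.9],"gripper": 3.5},{"offset": [0.05,-0.08,2.3],"rot": [0,0,0.9],"gripper": 3.5},{"offset": [0.05,-0.08,2.3],"rot": [0,0,0.9],"gripper": 3.5},{"offset": [0.05,-0.08,2.3],"rot": [0,0,0.9],"gripper": 3.5}]}}

```text
time_s: 17.85
eef_pos: [648.0, -33.9, 88.4]
ee_rot: [-0.0, 0.67, 0.742, -0.0]
force: [0.3, 0.2, -1.4]
grip_width: 0.499
grip_force: 43.0
```

>>> {"method": "step_arm", "body": {"plan": [{"offset": [0,0,0.1],"rot": [0,0,0],"gripper": 3.5},{"offset": [0,0,0.1],"rot": [0,0,0],"gripper": 3.5},{"offset": [0,0,0.1],"rot": [0,0,0],"gripper": 4.7},{"offset": [0,0,0.1],"rot": [0,0,0],"gripper": 6},{"offset": [0,0,0.1],"rot": [0,0,0],"gripper": 8},{"offset": [0,0,0.1],"rot": [0,0,0],"gripper": 8},{"offset": [0,0,0.1],"rot": [0,0,0],"gripper": 8},{"offset": [0,0,-3],"rot": [0,0,0],"gripper": 8},{"offset": [0,0,-8],"rot": [0,0,0],"gripper": 8},{"offset": [0,0,-8],"rot": [0,0,0],"gripper": 8},{"offset": [0,0,-8],"rot": [0,0,0],"gripper": 8}]}}

```text
time_s: 18.95
eef_pos: [648.4, -34.0, 169.9]
ee_rot: [0.001, 0.67, 0.742, 0.001]
force: [0.4, 1.0, -0.2]
grip_width: 0.94
grip_force: 0.0
```

```bash
python3 - <<'E'
from h import *
go(404.6,-243,160,-22.7)
E
```

```text
pos [648.4 -34.  169.9] phi 5.8 tilt [ 0.002 -0.    -1.   ] -> offset cm [-18.32 -26.37   0.94] rotz 28.5 rows 7.0 w 0.9397324161211339 F [ 0.4  1.  -0.2] t 18.95 q6 -0.33
```

>>> {"method": "step_arm", "body": {"plan": [{"offset": [-18.3,-26.4,0.5],"rot": [0,0,28.5],"gripper": 6},{"offset": [-18.3,-26.4,0.5],"rot": [0,0,28.5],"gripper": 6},{"offset": [-18.3,-26.4,0.5],"rot": [0,0,28.5],"gripper": 6},{"offset": [-18.3,-26.4,0.5],"rot": [0,0,28.5],"gripper": 6},{"offset": [-18.3,-26.4,0.5],"rot": [0,0,28.5],"gripper": 6},{"offset": [-18.3,-26.4,0.5],"rot": [0,0,28.5],"gripper": 6},{"offset": [-18.3,-26.4,0.5],"rot": [0,0,28.5],"gripper": 6},{"offset": [-18.3,-26.4,0.5],"rot": [0,0,28.5],"gripper": 6},{"offset": [-18.3,-26.4,3.5],"rot": [0,0,28.5],"gripper": 6},{"offset": [-18.3,-26.4,3.5],"rot": [0,0,28.5],"gripper": 6},{"offset": [-18.3,-26.4,3.5],"rot": [0,0,28.5],"gripper": 6}]}}

```text
time_s: 20.05
eef_pos: [404.4, -242.0, 133.6]
ee_rot: [-0.001, 0.832, 0.555, -0.0]
force: [0.8, -0.0, 0.8]
grip_width: 0.704
grip_force: 0.0
```

```bash
python3 - <<'E'
from h import *
go(404.6,-243,89,-22.7)
c=cap('top','t3'); P=pts(c);h=cv2.cvtColor(c['color'],cv2.COLOR_RGB2HSV).astype(int)
def m(n,b,x,y,z0,z1,r=60):
    b=b&(abs(P[...,0]-x)<r)&(abs(P[...,1]-y)<r)&(P[...,2]>z0)&(P[...,2]<z1); q=P[b]
    if len(q)>5: R=cv2.minAreaRect(q[:,:2].astype(np.float32)); print(n,len(q),np.round(R[0],1),np.round(R[1],1),round(R[2],1),np.median(q[:,2]).round(1))
g=(h[...,1]>80)&(h[...,0]>60)&(h[...,0]<90)
m('tin',g,648,-36,18,40); bl=(h[...,0]>100)&(h[...,0]<128)&(h[...,1]>120)
m('cap',bl,637,78,55,90); m('pot',h[...,2]>0,660,-151,60,80)
m('slate',bl,660,-151,5,15)
cv2.imwrite('pics/t3c.png',cv2.resize(c['color'][110:260,220:440],None,fx=3.6,fy=3.6,interpolation=cv2.INTER_CUBIC)[:,:,::-1])
E
```

```text
pos [ 404.4 -242.   133.6] phi -22.6 tilt [-0.001  0.002 -1.   ] -> offset cm [-0.09  0.07  4.46] rotz 0.1 rows 1.0 w 0.7044870896024099 F [ 0.8 -0.   0.8] t 20.05 q6 -0.39
tin 395 [645.9 -37.2] [42.9 83. ] 6.2 27.7
cap 152 [637.   76.6] [37.3 39.8] 89.5 67.4
pot 113 [ 659.8 -151.9] [54.  54.1] 31.0 67.6
slate 255 [ 660.1 -150. ] [77.2 78.4] 6.3 9.7
```

View pics/t3c.png

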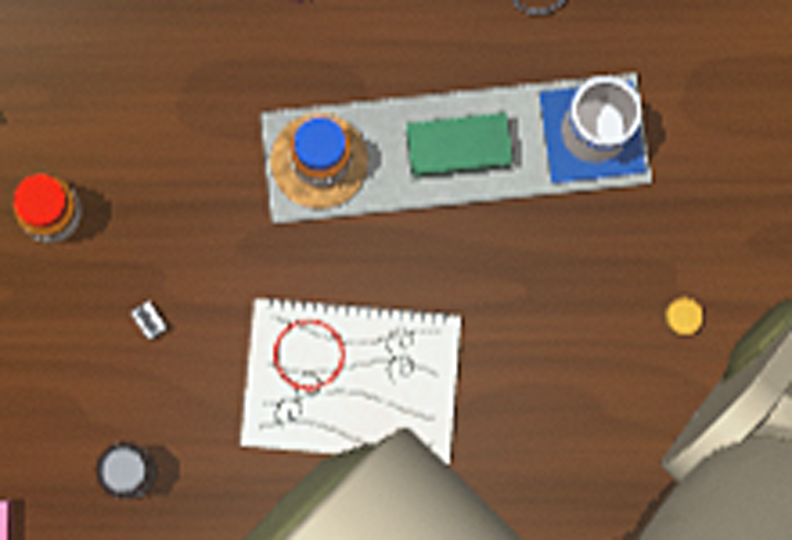

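Top view: jar, tin and pot sit in place along the strip, with the tin at crop (460,143) and about 3 mm off in x. Before gripping the eraser I need to know how far the fingertips reach.

```bash
python3 - <<'E'
from h import *
def tip(f,x,y,z,w,phi):
    c=load(f);P=pts(c)
    n=np.array([np.cos(np.radians(phi)),np.sin(np.radians(phi))]); 
    for cx,cy in((x+2,y-1),):
        d=(P[...,:2]-[cx,cy])@n; e=(P[...,:2]-[cx,cy])@[-n[1],n[0]]
        for s in(1,-1):
            b=(s*d>w/2+1)&(s*d<w/2+22)&(abs(e)<13)&(P[...,2]>z-100)&(P[...,2]<z-20)&(P[...,2]>6)
            q=P[b][:,2]; print(f,s,len(q),'tip ahead', (z-np.percentile(q,[0,3,10])).round(1) if len(q) else '')
cap('scene','s12')
tip('s10',458.2,389.3,160.6,43,116.9); tip('s3',584.7,-284.2,156.7,49,77.3); tip('s6',440.8,-413.5,154.4,56,77.3)
tip('s12',404.6,-242.5,132.5,55,-22.6); tip('s1',584.3,-282.3,159,85,77.3);tip('s11',649,-34.4,132,43,6.7)
E
```

```text
s10 1 2 tip ahead [58.8 58.4 57.4]
s10 -1 81 tip ahead [81.5 78.6 72.2]
s3 1 71 tip ahead [66.6 65.2 59.4]
s3 -1 114 tip ahead [69.3 66.3 60.4]
s6 1 84 tip ahead [64.6 63.  58.7]
s6 -1 99 tip ahead [65.7 62.6 58.5]
s12 1 54 tip ahead [65.1 63.9 60.8]
s12 -1 12 tip ahead [59.4 58.5 56.7]
s1 1 45 tip ahead [54.1 52.2 50.3]
s1 -1 76 tip ahead [56.3 55.1 50.7]
s11 1 99 tip ahead [71.2 65.  60.2]
s11 -1 85 tip ahead [66.  63.4 58.4]
```

Tips reach about 67 mm ahead at 49 mm opening and 73 mm when shut. The eraser needs TCP z of about 77.

>>> {"method": "step_arm", "body": {"plan": [{"offset": [-0.0,0.15,3],"rot": [0,0,0],"gripper": 6},{"offset": [0,0.15,5.6],"rot": [0,0,0],"gripper": 6},{"offset": [0,0.15,5.6],"rot": [0,0,0],"gripper": 6},{"offset": [0,0.15,5.6],"rot": [0,0,0],"gripper": 3.5},{"offset": [0,0.15,5.6],"rot": [0,0,0],"gripper": 1.5},{"offset": [0,0.15,5.6],"rot": [0,0,0],"gripper": 1.5},{"offset": [0,0.15,5.6],"rot": [0,0,0],"gripper": 1.5},{"offset": [0,0.15,5.6],"rot": [0,0,0],"gripper": 1.5},{"offset": [0,0.15,5.6],"rot": [0,0,0],"gripper": 1.5},{"offset": [0,0.15,5.6],"rot": [0,0,0],"gripper": 1.5}], "squeeze": 25}}

```text
time_s: 21.15
eef_pos: [406.0, -243.7, 79.4]
ee_rot: [0.001, 0.832, 0.554, 0.0]
force: [0.5, 1.5, 6.5]
grip_width: 0.245
grip_force: 26.4
```

>>> {"method": "step_arm", "body": {"plan": [{"offset": [0,0,-4],"rot": [0,0,0],"gripper": 1.5},{"offset": [0,0,-9],"rot": [0,0,0],"gripper": 1.5},{"offset": [0,0,-9],"rot": [0,0,0],"gripper": 1.5},{"offset": [0,0,-9],"rot": [0,0,0],"gripper": 1.5},{"offset": [0,0,-9],"rot": [0,0,0],"gripper": 1.5}]}}

```text
time_s: 21.65
eef_pos: [405.1, -243.0, 167.4]
ee_rot: [-0.001, 0.832, 0.554, -0.0]
force: [0.8, 0.5, 0.0]
grip_width: 0.252
grip_force: 25.7
```

```bash
python3 - <<'E'
from h import *
c=cap('scene','s13')
P=pts(c);h=cv2.cvtColor(c['color'],cv2.COLOR_RGB2HSV).astype(int)
b=(abs(P[...,0]-408)<40)&(abs(P[...,1]+243)<40)&(((h[...,0]<22)&(h[...,1]>150)&(h[...,2]>90))|((h[...,1]<40)&(h[...,2]>150)))&(P[...,2]>60)&(P[...,2]<130)
q=P[b];print(len(q),q.min(0),q.max(0),cv2.minAreaRect(q[:,:2].astype(np.float32)))
cv2.imwrite('pics/s13c.png',cv2.resize(c['color'][170:290,140:280],None,fx=4,fy=4,interpolation=cv2.INTER_CUBIC)[:,:,::-1])
go(648,-35,170,5.8)
E
```

```text
80 [ 388.07817376 -265.51076657   88.42906798] [ 426.67952206 -218.396962    111.45822733] ((409.86419677734375, -243.73617553710938), (45.222049713134766, 29.479442596435547), 61.875511169433594)
pos [ 405.1 -243.   167.1] phi -22.7 tilt [-0.001  0.001 -1.   ] -> offset cm [28.55 14.39 -0.3 ] rotz -28.5 rows 7.0 w 0.24591028860256686 F [-0.6  0.3 -0.1] t 21.7 q6 -0.39
```

View pics/s13c.png

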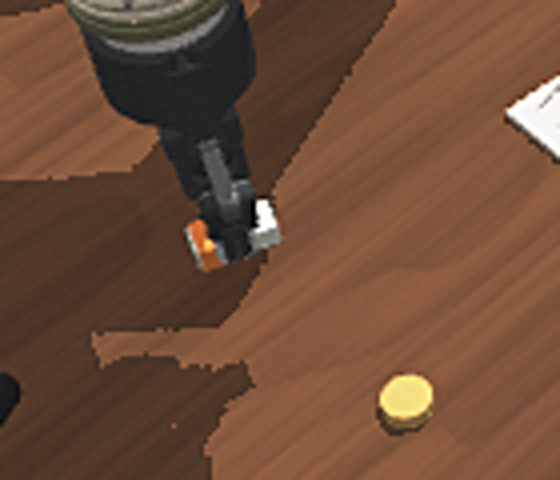

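The eraser is held level and centred in the fingers. Next I'll carry it to the tin.

```bash
python3 - <<'E'
from h import *
go(646.8,-36.2,167,6)
E
```

```text
pos [ 405.1 -243.   167.1] phi -22.7 tilt [-0.001  0.001 -1.   ] -> offset cm [28.4  14.33  0.  ] rotz -28.7 rows 7.0 w 0.24591028860256686 F [-0.6  0.3 -0.1] t 21.7 q6 -0.39
```

>>> {"method": "step_arm", "body": {"plan": [{"offset": [28.4,14.3,0],"rot": [0,0,-28.7],"gripper": 1.5},{"offset": [28.4,14.3,0],"rot": [0,0,-28.7],"gripper": 1.5},{"offset": [28.4,14.3,0],"rot": [0,0,-28.7],"gripper": 1.5},{"offset": [28.4,14.3,0],"rot": [0,0,-28.7],"gripper": 1.5},{"offset": [28.4,14.3,0],"rot": [0,0,-28.7],"gripper": 1.5},{"offset": [28.4,14.3,0],"rot": [0,0,-28.7],"gripper": 1.5},{"offset": [28.4,14.3,0],"rot": [0,0,-28.7],"gripper": 1.5},{"offset": [28.4,14.3,0],"rot": [0,0,-28.7],"gripper": 1.5},{"offset": [28.4,14.3,4],"rot": [0,0,-28.7],"gripper": 1.5},{"offset": [28.4,14.3,4],"rot": [0,0,-28.7],"gripper": 1.5},{"offset": [28.4,14.3,4],"rot": [0,0,-28.7],"gripper": 1.5}]}}

```text
time_s: 22.8
eef_pos: [646.2, -37.0, 127.6]
ee_rot: [-0.001, 0.669, 0.743, -0.001]
force: [0.4, -0.2, 0.4]
grip_width: 0.247
grip_force: 25.7
```

```bash
python3 - <<'E'
from h import *
go(646.8,-36.2,107.5,6)
E
```

```text
pos [646.2 -37.  127.6] phi 6.0 tilt [-0.002  0.    -1.   ] -> offset cm [0.08 0.07 2.01] rotz -0.0 rows 1.0 w 0.24735335002235626 F [ 0.4 -0.2  0.4] t 22.8 q6 -0.34
```

>>> {"method": "step_arm", "body": {"plan": [{"offset": [0.1,0.05,1.2],"rot": [0,0,0],"gripper": 1.5},{"offset": [0.1,0.05,1.85],"rot": [0,0,0],"gripper": 1.5},{"offset": [0.1,0.05,1.95],"rot": [0,0,0],"gripper": 1.5},{"offset": [0.1,0.05,1.95],"rot": [0,0,0],"gripper": 1.5},{"offset": [0.1,0.05,1.95],"rot": [0,0,0],"gripper": 1.5}]}}

```text
time_s: 23.3
eef_pos: [647.4, -35.4, 108.8]
ee_rot: [0.0, 0.669, 0.743, 0.0]
force: [-0.2, -0.5, 0.1]
grip_width: 0.248
grip_force: 25.7
```

>>> {"method": "step_arm", "body": {"plan": [{"offset": [0,0,0.12],"rot": [0,0,0],"gripper": 1.5},{"offset": [0,0,0.12],"rot": [0,0,0],"gripper": 1.5},{"offset": [0,0,0.12],"rot": [0,0,0],"gripper": 2.4},{"offset": [0,0,0.12],"rot": [0,0,0],"gripper": 3.2},{"offset": [0,0,0.12],"rot": [0,0,0],"gripper": 4.5},{"offset": [0,0,0.12],"rot": [0,0,0],"gripper": 5},{"offset": [0,0,-3],"rot": [0,0,0],"gripper": 5},{"offset": [0,0,-7],"rot": [0,0,0],"gripper": 6},{"offset": [0,0,-7],"rot": [0,0,0],"gripper": 6},{"offset": [0,0,-7],"rot": [0,0,0],"gripper": 7}]}}

```text
time_s: 24.3
eef_pos: [647.4, -35.4, 179.0]
ee_rot: [0.001, 0.669, 0.743, 0.0]
force: [0.5, -0.1, -0.1]
grip_width: 0.809
grip_force: 0.0
```

```bash
python3 - <<'E'
from h import *
go(380.5,234,175,95)
E
```

```text
pos [647.4 -35.4 179. ] phi 6.0 tilt [ 0.001 -0.    -1.   ] -> offset cm [ 29.59 -23.72   0.35] rotz -89.0 rows 11.0 w 0.8091529947223516 F [ 0.5 -0.1 -0.1] t 24.3 q6 -0.34
```

>>> {"method": "step_arm", "body": {"plan": [{"offset": [29.6,-23.7,0],"rot": [0,0,-79],"gripper": 7.5},{"offset": [29.6,-23.7,0],"rot": [0,0,-79],"gripper": 7.5},{"offset": [29.6,-23.7,0],"rot": [0,0,-79],"gripper": 7.5},{"offset": [29.6,-23.7,0],"rot": [0,0,-79],"gripper": 7.5},{"offset": [29.6,-23.7,0],"rot": [0,0,-79],"gripper": 7.5},{"offset": [29.6,-23.7,0],"rot": [0,0,-79],"gripper": 7.5},{"offset": [29.6,-23.7,0],"rot": [0,0,-79],"gripper": 7.5},{"offset": [29.6,-23.7,0],"rot": [0,0,-79],"gripper": 7.5},{"offset": [29.6,-23.7,0],"rot": [0,0,-79],"gripper": 7.5},{"offset": [29.6,-23.7,0],"rot": [0,0,-79],"gripper": 7.5},{"offset": [29.6,-23.7,0],"rot": [0,0,-79],"gripper": 7.5},{"offset": [29.6,-23.7,0],"rot": [0,0,-79],"gripper": 7.5}]}}

```text
time_s: 25.5
eef_pos: [380.8, 233.7, 178.0]
ee_rot: [-0.0, 0.045, 0.999, -0.0]
force: [-0.4, 0.7, -1.1]
grip_width: 0.877
grip_force: 0.0
```

>>> {"method": "step_arm", "body": {"plan": [{"offset": [0,0,2],"rot": [0,0,0],"gripper": 7.5},{"offset": [0,0,4],"rot": [0,0,0],"gripper": 7.5},{"offset": [0,0,4],"rot": [0,0,0],"gripper": 7.5},{"offset": [0,0,4],"rot": [0,0,0],"gripper": 7.5}]}}

```text
time_s: 25.9
eef_pos: [380.9, 233.9, 138.6]
ee_rot: [-0.0, 0.044, 0.999, -0.0]
force: [0.2, 0.5, 0.4]
grip_width: 0.875
grip_force: 0.0
```

```bash
python3 - <<'E'
from h import *
go(381.2,234.5,84,85)
c=cap('scene','s14')
P=pts(c);h=cv2.cvtColor(c['color'],cv2.COLOR_RGB2HSV).astype(int)
b=(abs(P[...,0]-648)<60)&(abs(P[...,1]+36)<60)&(P[...,2]>38)&(P[...,2]<60)
q=P[b];print('eraser',len(q),cv2.minAreaRect(q[:,:2].astype(np.float32)),np.median(q[:,2]))
b=(abs(P[...,0]-648)<60)&(abs(P[...,1]+36)<60)&(P[...,2]>22)&(P[...,2]<60);q=P[b];print('tin',len(q),cv2.minAreaRect(q[:,:2].astype(np.float32)),np.median(q[:,2]))
cv2.imwrite('pics/s14c.png',cv2.resize(c['color'][100:300,270:430],None,fx=3,fy=3,interpolation=cv2.INTER_CUBIC)[:,:,::-1])
E
```

```text
pos [380.9 233.9 138.6] phi 84.9 tilt [-0. -0. -1.] -> offset cm [-0.03  0.06  5.46] rotz -0.1 rows 2.0 w 0.8752138622364808 F [0.2 0.5 0.4] t 25.9 q6 -1.19
eraser 175 ((648.778564453125, -35.915138244628906), (22.907920837402344, 46.338504791259766), 5.525113105773926) 43.303782323152724
tin 589 ((650.1693725585938, -38.380008697509766), (45.92632293701172, 86.27249145507812), 5.3610615730285645) 28.28135231582782
```

View pics/s14c.png

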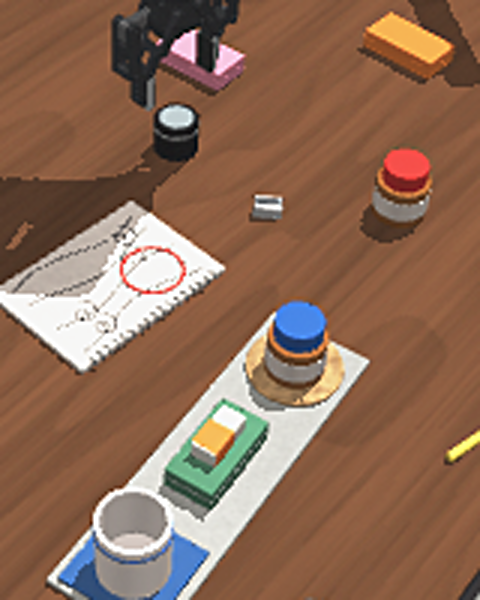

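The eraser rests on the tin, centred within about 2 mm and aligned. The gripper is over the loupe (crop (176,130)).

>>> {"method": "step_arm", "body": {"plan": [{"offset": [0,0.05,3],"rot": [0,0,0],"gripper": 7.5},{"offset": [0,0.05,5.8],"rot": [0,0,0],"gripper": 7.5},{"offset": [0,0.05,5.8],"rot": [0,0,0],"gripper": 7.5},{"offset": [0,0.05,5.8],"rot": [0,0,0],"gripper": 5},{"offset": [0,0.05,5.8],"rot": [0,0,0],"gripper": 3.5},{"offset": [0,0.05,5.8],"rot": [0,0,0],"gripper": 3.5},{"offset": [0,0.05,5.8],"rot": [0,0,0],"gripper": 3.5},{"offset": [0,0.05,5.8],"rot": [0,0,0],"gripper": 3.5},{"offset": [0,0.05,5.8],"rot": [0,0,0],"gripper": 3.5}], "squeeze": 30}}

```text
time_s: 26.85
eef_pos: [381.4, 234.9, 82.1]
ee_rot: [0.001, 0.043, 0.999, 0.0]
force: [-0.4, -1.1, 5.5]
grip_width: 0.503
grip_force: 30.2
```

>>> {"method": "step_arm", "body": {"plan": [{"offset": [0,0,-3],"rot": [0,0,0],"gripper": 3.5},{"offset": [0,0,-6],"rot": [0,0,0],"gripper": 3.5},{"offset": [0,0,-6],"rot": [0,0,0],"gripper": 3.5},{"offset": [0,0,-6],"rot": [0,0,0],"gripper": 3.5},{"offset": [0,0,-6],"rot": [0,0,0],"gripper": 3.5}]}}

```text
time_s: 27.35
eef_pos: [380.3, 234.5, 140.0]
ee_rot: [-0.0, 0.043, 0.999, -0.0]
force: [0.3, 0.5, -0.2]
grip_width: 0.499
grip_force: 31.2
```

```bash
python3 - <<'E'
from h import *
s=sense()['eef_pos']
# loupe (top cam) x 380.0; y taken from the fingers: robot y = camera y + 1.2
go(s[0]+474.5-380.0, 87.2+1.2, s[2], 85)
E
```

```text
pos [380.3 234.5 140. ] phi 85.0 tilt [-0.001 -0.    -1.   ] -> offset cm [-10.68 -13.74  -0.  ] rotz 0.0 rows 4.0 w 0.4994431762877694 F [ 0.3  0.5 -0.2] t 27.35 q6 -1.19
```

>>> {"method": "step_arm", "body": {"plan": [{"offset": [-10.7,-13.75,0],"rot": [0,0,0],"gripper": 3.5},{"offset": [-10.7,-13.75,0],"rot": [0,0,0],"gripper": 3.5},{"offset": [-10.7,-13.75,0],"rot": [0,0,0],"gripper": 3.5},{"offset": [-10.7,-13.75,0],"rot": [0,0,0],"gripper": 3.5},{"offset": [-10.7,-13.75,0],"rot": [0,0,0],"gripper": 3.5},{"offset": [-10.7,-13.75,3],"rot": [0,0,0],"gripper": 3.5},{"offset": [-10.7,-13.75,3],"rot": [0,0,0],"gripper": 3.5},{"offset": [-10.7,-13.75,3],"rot": [0,0,0],"gripper": 3.5}]}}

```text
time_s: 28.15
eef_pos: [474.6, 89.0, 110.2]
ee_rot: [-0.001, 0.043, 0.999, 0.0]
force: [0.9, 0.9, -0.6]
grip_width: 0.501
grip_force: 31.2
```

```bash
python3 - <<'E'
from h import *
go(474.9,88.4,88.2,85)
c=cap('scene','s15')
P=pts(c);h=cv2.cvtColor(c['color'],cv2.COLOR_RGB2HSV).astype(int)
cv2.imwrite('pics/s15c.png',cv2.resize(c['color'][130:240,250:370],None,fx=5,fy=5,interpolation=cv2.INTER_CUBIC)[:,:,::-1])
E
```

```text
pos [474.6  89.  110.2] phi 85.1 tilt [-0.002  0.    -1.   ] -> offset cm [-0.04 -0.06  2.2 ] rotz 0.1 rows 1.0 w 0.500967190216168 F [ 0.9  0.9 -0.6] t 28.15 q6 -1.54
```

View pics/s15c.png

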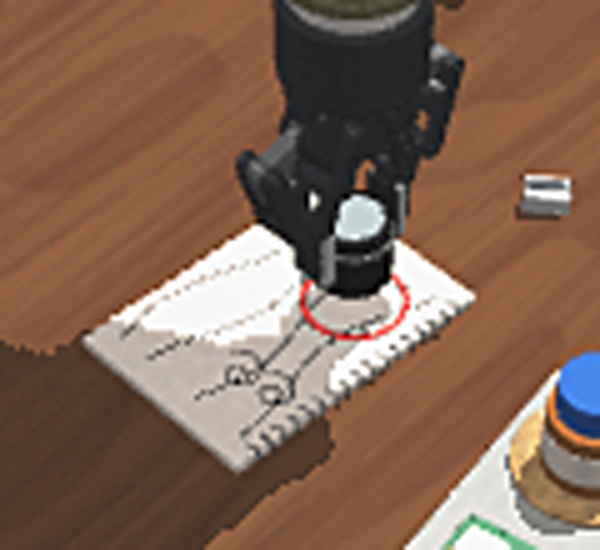

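The loupe hangs upright just above the circle: loupe at crop (361,265), circle centre at (355,301). Lower and release.

>>> {"method": "step_arm", "body": {"plan": [{"offset": [0,-0.03,1.6],"rot": [0,0,0],"gripper": 3.5},{"offset": [0,-0.03,2.2],"rot": [0,0,0],"gripper": 3.5},{"offset": [0,-0.03,2.25],"rot": [0,0,0],"gripper": 3.5},{"offset": [0,-0.03,2.25],"rot": [0,0,0],"gripper": 3.5},{"offset": [0,-0.03,2.25],"rot": [0,0,0],"gripper": 4.8},{"offset": [0,-0.03,2.25],"rot": [0,0,0],"gripper": 6},{"offset": [0,-0.03,2.25],"rot": [0,0,0],"gripper": 7},{"offset": [0,-0.03,2.25],"rot": [0,0,0],"gripper": 7},{"offset": [0,-0.03,-2],"rot": [0,0,0],"gripper": 7},{"offset": [0,-0.03,-7],"rot": [0,0,0],"gripper": 7},{"offset": [0,-0.03,-7],"rot": [0,0,0],"gripper": 7}]}}

```text
time_s: 29.3
eef_pos: [477.4, 88.1, 185.9]
ee_rot: [0.005, 0.043, 0.999, -0.0]
force: [0.6, -0.1, -0.4]
grip_width: 0.825
grip_force: 0.0
```

>>> {"method": "step_arm", "body": {"plan": [{"offset": [3,33,-7],"rot": [0,0,0],"gripper": 7},{"offset": [3,33,-7],"rot": [0,0,0],"gripper": 7},{"offset": [3,33,-7],"rot": [0,0,0],"gripper": 7},{"offset": [3,33,-7],"rot": [0,0,0],"gripper": 7},{"offset": [3,33,-7],"rot": [0,0,0],"gripper": 7},{"offset": [3,33,-7],"rot": [0,0,0],"gripper": 7},{"offset": [3,33,-7],"rot": [0,0,0],"gripper": 7},{"offset": [3,33,-7],"rot": [0,0,0],"gripper": 7},{"offset": [3,33,-7],"rot": [0,0,0],"gripper": 7}]}}

```text
time_s: 30.2
eef_pos: [473.6, 419.7, 249.6]
ee_rot: [-0.0, 0.043, 0.999, -0.0]
force: [0.2, -0.3, 0.0]
grip_width: 0.822
grip_force: 0.0
```

```bash
python3 - <<'E'
from h import *
c=cap('top','t4'); P=pts(c);h=cv2.cvtColor(c['color'],cv2.COLOR_RGB2HSV).astype(int)
def m(n,b,x,y,z0,z1,r=60):
    b=b&(abs(P[...,0]-x)<r)&(abs(P[...,1]-y)<r)&(P[...,2]>z0)&(P[...,2]<z1); q=P[b]
    if len(q)>5: R=cv2.minAreaRect(q[:,:2].astype(np.float32)); print(n,len(q),np.round(R[0],1),np.round(R[1],1),round(R[2],1),np.median(q[:,2]).round(1))
T=h[...,2]>=0
m('loupe',T,474,87,35,55,50); m('red',T,594,299,50,70,50); m('cap',T,637,78,60,90,50); m('pot',T,660,-151,60,80,50)
m('eraser',T,648,-36,38,60,50); m('tin',(h[...,1]>80)&(h[...,0]>60)&(h[...,0]<90),648,-36,22,38,60)
cv2.imwrite('pics/t4c.png',cv2.resize(c['color'][110:260,220:440],None,fx=3.6,fy=3.6,interpolation=cv2.INTER_CUBIC)[:,:,::-1])
E
```

```text
loupe 186 [473.2  86.8] [42.3 42.2] 25.5 43.1
red 160 [594.  298.9] [39.  38.3] 44.8 57.0
cap 161 [636.6  76.6] [39.8 37.3] 0.1 67.3
pot 113 [ 659.2 -151. ] [54.4 54.7] 87.8 68.0
eraser 124 [644.7 -35.6] [22.1 46.3] 6.0 43.1
tin 234 [646.4 -37.5] [43.  82.9] 5.8 27.2
```

View pics/t4c.png

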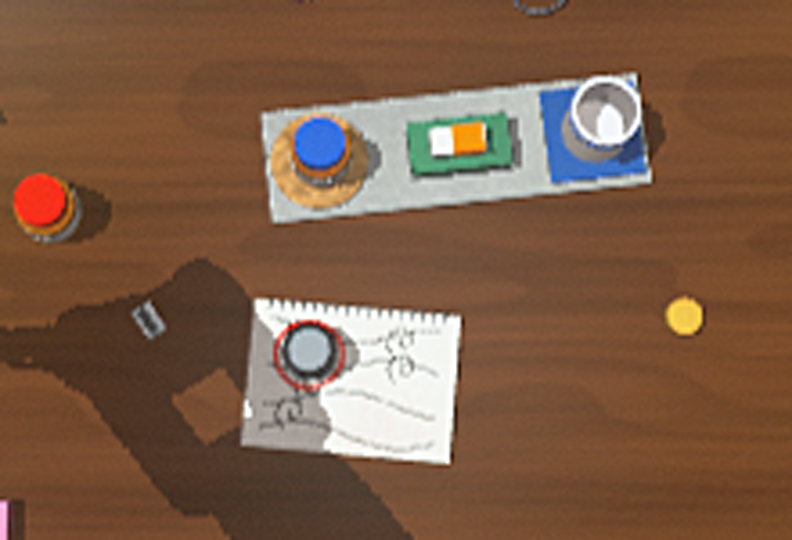

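All items stand in place, each within about 3 mm: the loupe is inside the ring at crop (309,349), and the red jar has not moved. Handing in.

```bash
python3 -c "
from rig import *
print(finish_job())"
```

```text
the job is handed in; nothing more can be done
None
```

The desk is set out as asked and handed in at about 30 s: every item measured within about 3 mm of its place, the red-capped jar was left untouched, and the gripper is open and clear; the judge's verdict was not shown.

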